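# Mesh the tube rotor with its drive and hold it down

## Robot

A 7-joint arm with a two-finger parallel gripper is mounted at the origin on the work surface. World frame = base frame: x ahead of the robot, y to its left, z up, the work surface at z = 0. Lengths are in m, angles in rad, forces in N, time in s.
With the tool pointing down it reaches from about 0.4 to 0.85 m from the base axis. Payload 4.5 kg.
Tool frame: the origin (TCP) lies between the finger pads; the fingertips stand tips_ahead ahead of it and the grasp point (between the pads) is the TCP (tips_ahead is the distance from the TCP to the fingertips, in m); z points along the fingers, y is the direction in which the jaws open and shut (so a half turn about z gives the same grasp; the last joint's range is limited). The gripper opens to 85 mm and grips with 20 to 120 N. Pads are 22 mm wide; open, the fingers measure 114 mm over their backs; the gripper's body (76 mm by 85 mm) begins 54 mm behind the grasp point. The pads swing forward as they close: fully open they stand 13 mm farther back than shut.
Start: joints at [1.231, 0.689, -0.195, 1.565, 0.157, 0.902, -0.215], TCP at [0.228, -0.582, 0.25] pointing down, gripper open.
Joint ranges: [-3.01, 3.01], [-0.46, 2.08], [-1.47, 1.51], [0.13, 2.56], [-1, 4.14], [0.04, 2.09], [-2.66, 2.66]. Speed limits (rad/s): [2.57, 2.57, 3.14, 3.14, 3.14, 3.14, 3.14].

## Interface

Orientations are given as a unit quaternion [w, x, y, z].
In Python, from rig import * gives the robot as it stands. The module is installed in compiled form; this text tells all that it offers.
- The arm moves only by the shell command python3 -m inch 'ROWS'. ROWS is JSON, a list of rows, each a list of 7 numbers: the closure, from 0 (fully open) to 1 (shut), then the shift along the tool's x, y, z in units of 25 mm (1.0 is 25 mm), then the turn, a rotation vector about the tool's x, y, z in units of 5 degrees (1.0 is 5 degrees). A call has 1 to 12 rows; each row is the pose to reach, as a shift and turn from the pose measured when the call began, along the tool's axes at that moment; what a row does not reach only later rows make up. A row lasts 1/12 s, in which the tool goes at most 41.7 mm and 7.16 degrees, less where a joint would pass 70% of its speed; a pose out of reach is approached as far as the arm can. A call with a gripper value outside its range is refused whole. The fingers move at their own pace and stop on an object; the grip force is fixed at half the most. Time passes only in rows, so rows that repeat a pose let the fingers close. It gives the time, the measured TCP pose, the force and the opening at its end, in the units of the state.
- observe(): the state, without advancing time (a new reading comes with each control period).
- get_image(name): name is "side" or "top"; returns a dict with "image" (480x640x3 uint8, blue, green, red), "depth" (480x640 float32, m along the optical axis (not along the pixel's ray), 0 where there is no reading), "camera_matrix" (3x3 intrinsics, pixels), "dist_coeffs" ([k1, k2, p1, p2, k3] as OpenCV has them; the pictures are not rectified), "rvec" (rotation vector, rad) and "tvec" (3), from world to camera coordinates, as OpenCV has them. Camera axes: x right, y down, z forward; pixel columns grow to the right and rows downward; lengths in m; the calibration is good to about 2 mm. A picture is of the moment at which its call begins.
- sign_off(): hands the job in, once; it reports no verdict.
The state is a dict: "t": time; "joints": joint angles; "qd": joint speeds; "tau": joint torques, N m; "ee_pos": TCP position; "ee_rot": TCP orientation; "ft_force": force on the tool from outside, world axes, zero at the start; "wrist_torque": the same for the moment, N m; "width": finger opening in m.
Only numpy, scipy, OpenCV 4.12 (cv2) and the standard library are available. Lean on these libraries where they do the work, as an engineer would, in place of code of your own. Each camera call takes 0.05 s, during which the arm holds its last target. There are 200 camera calls.

## Task

Lift the blue tube rotor out of its stand by its orange handle, turn it until the ribs of its stem line up with the cross-shaped socket on the white centrifuge drive, and slide it fully home, down against the spring under it. Finish while still holding the handle and pressing the rotor fully down; do not let go. Leave the jar, the tub and the box where they are.

Things in the scene. Friction and masses are not known exactly. Their poses are not given: they have to be found in the camera images.
- grip (a point): Grasp point on the axis of the loose rotor (0.2 kg), in its orange handle. z up; x along one of its four like arms (rotor repeats every quarter turn). Handle: upright square bar 24 x 24 mm, from 28 mm below this point to 20 mm above; its flat faces are turned 45 degrees from the arms, so fingers close midway between two arms.
- socket (a point): Centre of the mouth of the cross-shaped socket, level with the hub's top, 90 mm above the table; z up, x and y along its two slots, each 31 mm long, 10 mm wide. Any of the four quarter turns of the rotor fits. At the bottom, 16 mm below the mouth, is a black sprung seat. Fully home, the rotor's disc rests on the hub, the stem 24 mm deep.
- drive: White centrifuge drive housing, 170 x 150 mm, 60 mm tall, fixed to the table; origin at the centre of its underside. On its middle stands the square aluminium hub, 44 x 44 mm, 30 mm tall, with the socket. The hub stands at any angle to the housing and is stiff to turn (about 0.4 N m): turn the rotor to suit it.
- seat (a joint): How far the sprung seat in the socket is pressed down: 0 m when free, 0.008 m when the rotor is fully home. The spring pushes back with about 5 N at the start and 10 N when fully pressed; the rotor's own weight does not press it.
- stand: Parking stand, fixed to the table: black foot 70 x 70 mm with a grey tube 60 mm across and a 38 mm hole; origin at the centre of its underside. The rotor's disc rests on the tube's top 45 mm above the table, the stem hanging freely in the hole, at any yaw.
- jar_c (a point): Middle of the specimen jar, 56 mm across and 75 mm tall, with a yellow lid; loose, to be left alone.
- tub_c (a point): Middle of the open white tub, 72 mm across and 70 mm tall; loose, to be left alone.
- box_c (a point): Middle of the green cassette box, 60 x 80 mm and 35 mm tall; loose, to be left alone.
- rotor: The whole rotor; origin at the bottom end of its steel stem, 60 mm below the grip, same axes. Stem: 24 mm long, cross of two ribs 28 mm long, 7 mm wide, in line with the arms (x and y), lower edges rounded. Above it a blue disc 68 mm across, 8 mm thick. The arms end in blue tube cups 20 mm across, reaching 57 mm from the axis, 17 to 35 mm above the origin.
Not all that is in view belongs to the job. Of the things like the rotor, leave any that is pink; of the rest the smaller one is meant.

How it is judged:
On the way, in this order (a step that is already met when the one before it is completed fails the run):
1. the rotor is lifted clear of its stand by the handle (z of rotor in the frame of stand above 0.05 m and contact force between the fingers and rotor above 2 N), for 0.1 s.
2. the ribs have meshed: the stem is more than 6 mm down in the socket (z of rotor in the frame of socket below -0.006 m and horizontal distance between rotor and socket below 0.004 m and angle between grip's own z axis and vertical below 0.1 rad), for 0.1 s.
At the end, for the whole second after the job is handed in: The stem is at least 22 mm (of 24) down in the socket, within 4 mm of its centre and upright within about 6 degrees, the sprung seat is pressed at least 6 mm (of 8), and the fingers are still holding the rotor (contact over 3 N), all through the last second (value of joint seat above 0.006 m and z of rotor in the frame of socket below -0.022 m and horizontal distance between rotor and socket below 0.004 m and angle between grip's own z axis and vertical below 0.1 rad and contact force between the fingers and rotor above 3 N); the arm keeps its last pose, push and grip.
It fails at once if the jar is moved more than 25 mm (distance of jar_c from where it was at the start of the episode above 0.025 m).
It fails at once if the tub is moved more than 25 mm (distance of tub_c from where it was at the start of the episode above 0.025 m).
It fails at once if the box is moved more than 25 mm (distance of box_c from where it was at the start of the episode above 0.025 m).
It also fails if it takes over 38 s, if anything falls off the work surface, if the arm or the gripper's body presses on something with over 40 N, if the wrist force passes 120 N, or if a joint passes its speed limit or range.

## Working session

There is one attempt and no reset: what is moved stays moved. The work goes in short steps, Python scripts to look and compute and a shell command to move; the robot and the scene stay as the last step left them, time stands still between calls to the robot, and variables do not carry over. Pictures are saved under pics/ and viewed, about 8 in all and at most 12, crops included, and the job is handed in when it is done.

```bash
mkdir -p pics; cat > h.py <<'E'
from rig import *
import numpy as np, cv2
def snap(n,f=None):
    d=get_image(n)
    if f: cv2.imwrite('pics/'+f,d['image'])
    np.save('/tmp/'+n+'.npy',d,allow_pickle=True); return d
def load(n): return np.load('/tmp/'+n+'.npy',allow_pickle=True).item()
def ray(d,uv):
    R=cv2.Rodrigues(np.array(d['rvec'],float))[0]; t=np.array(d['tvec'],float).ravel()
    p=cv2.undistortPoints(np.array(uv,float).reshape(-1,1,2),np.array(d['camera_matrix']),np.array(d['dist_coeffs'])).reshape(-1,2)
    r=np.c_[p,np.ones(len(p))]@R; return -R.T@t, r
def onz(d,uv,z):
    c,r=ray(d,uv); return c+r*((z-c[2])/r[:,2])[:,None]
def dep(d,uv):
    c,r=ray(d,uv); z=np.array([d['depth'][int(v),int(u)] for u,v in uv]); return c+r*z[:,None]
def proj(d,P): return cv2.projectPoints(np.array(P,float).reshape(-1,3),np.array(d['rvec'],float),np.array(d['tvec'],float),np.array(d['camera_matrix']),np.array(d['dist_coeffs']))[0].reshape(-1,2)
E
python3 - <<'E'
from h import *
for n in('top','side'):
    d=snap(n,n+'1.png'); print(n,ray(d,[[320,240]]))
print(observe())
E
```

```text
top (array([0.35620107, 0.0447603 , 0.94666167]), array([[ 0.18691714,  0.0034821 , -0.98242418]]))
side (array([0.29110349, 0.80846404, 0.9630966 ]), array([[ 0.18746047, -0.63820192, -0.74671224]]))
{'t': 0.1, 'joints': array([ 1.23079144,  0.68993195, -0.19452044,  1.56623176,  0.15727725,
        0.90251835, -0.21510887]), 'qd': array([-2.51695824e-03, -3.20117931e-03, -2.72433166e-06, -2.04505180e-03,
       -2.18380706e-04,  3.51503015e-04,  1.29917224e-04]), 'tau': array([-3.86872896e-03, -5.40600193e+01, -1.27181511e+00, -1.58984828e+01,
        9.33351548e-03,  4.41443932e-03,  4.64952322e-06]), 'ee_pos': array([ 0.22798685, -0.58133627,  0.24954656]), 'ee_rot': array([-8.24244339e-04,  9.82579282e-01,  1.85841951e-01, -2.09486361e-04]), 'ft_force': array([ 0.13822763, -0.2464291 ,  0.13016852]), 'wrist_torque': array([ 0.02408069,  0.05981884, -0.05097834]), 'width': 0.08564593227629075}
```

View pics/top1.png

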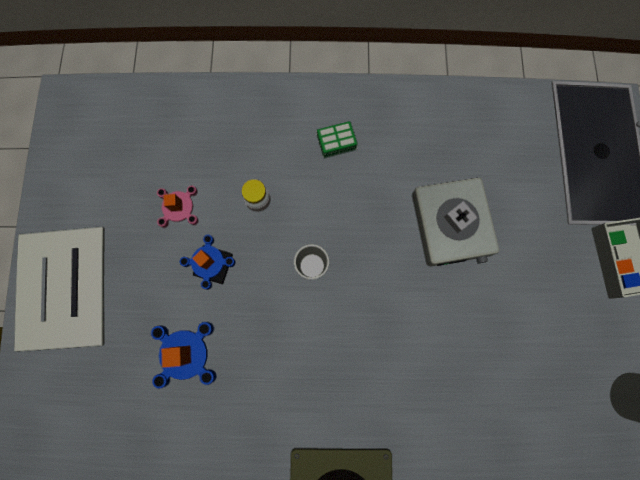

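View pics/side1.png

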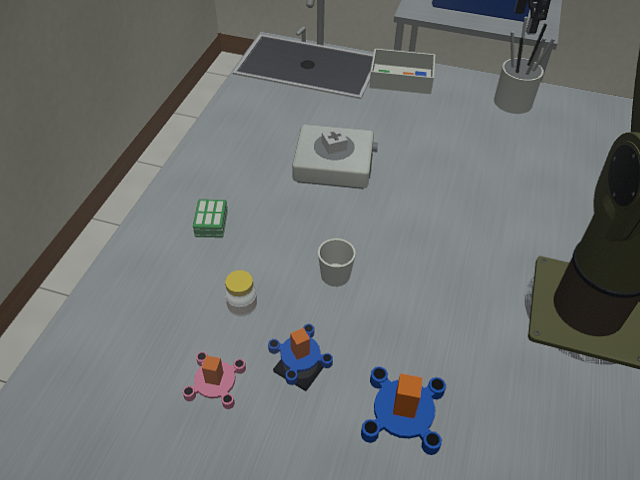

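Top view candidates: small blue rotor on a black-footed stand (207,262), pink rotor (177,205) and large blue rotor (183,355). The pink one is excluded and the smaller blue is meant, so I choose (207,262). The drive hub is at (462,216), the jar at (255,193), the tub at (311,262) and the box at (337,139). Next is a close crop of my choice and of the hub.

```bash
python3 - <<'E'
from h import *
d=load('top'); im=d['image']
a=cv2.resize(im[227:297,172:242],(400,400),interpolation=cv2.INTER_CUBIC)
b=cv2.resize(im[191:241,437:487],(400,400),interpolation=cv2.INTER_CUBIC)
cv2.imwrite('pics/crop1.png',np.hstack([a,b]))
hsv=cv2.cvtColor(im,cv2.COLOR_BGR2HSV)
blue=cv2.inRange(hsv,(100,120,50),(125,255,255)); 
m=np.zeros_like(blue); m[227:297,172:242]=blue[227:297,172:242]
n,l,s,c=cv2.connectedComponentsWithStats(m); print(s,c)
og=cv2.inRange(hsv,(3,150,120),(18,255,255)); og2=np.zeros_like(og); og2[227:297,172:242]=og[227:297,172:242]
n,l,s,c=cv2.connectedComponentsWithStats(og2); print(s,c)
k=np.argmax(s[1:,4])+1
r=cv2.minAreaRect(np.argwhere(l==k)[:,::-1].astype(np.float32)); print(r)
print('handle top',onz(d,cv2.boxPoints(r),.101), onz(d,[r[0]],.101))
print('depthpt',dep(d,[r[0],(462,204)]))
# socket: dark pixels in the hub
g=cv2.cvtColor(im,cv2.COLOR_BGR2GRAY)[191:241,437:487]; print(g[14:38:1,14:38])
E
```

```text
[[     0      0    640    480 306346]
 [   179    235     56     54    854]] [[319.81039739 239.43696343]
 [208.15456674 262.11241218]]
[[     0      0    640    480 307072]
 [   193    251     16     15    128]] [[319.549604   239.49228845]
 [200.5        258.        ]]
((200.50001525878906, 258.0), (10.60660171508789, 10.60660171508789), 45.0)
handle top [[0.47803569 0.29639521 0.101     ]
 [0.49313158 0.2824928  0.101     ]
 [0.4784563  0.26670552 0.101     ]
 [0.4634572  0.28059564 0.101     ]] [[0.47824715 0.28153591 0.101     ]]
depthpt [[ 0.47817064  0.28138746  0.10153018]
 [ 0.59854529 -0.24275889  0.08712348]]
[[ 67  68  67  66  67  73  94 115 124 125 127 123 126 128 125 117  99  77
   66  69  66  76 103 125]
 [ 71  68  69  70  78  95 118 128 123 130 126 124 126 128 127 123 117  94
   71  70  69  67  82 109]
 [ 65  68  67  88  98 118 128 129 124 128 127 127 123 125 127 130 124 114
   86  65  68  66  68  82]
 [ 67  72  89 112 124 124 120 106 103 112 128 124 127 124 124 127 130 127
  113  75  67  67  71  63]
 [ 73  88 115 126 128 122  99  67  53  85 123 129 126 120 109 105 11
[... 1252 characters left out ...]
33  45  73 108 126 128 117 121 124 128 126 129 114  87  98 112 127
  126 120  98  76  70  70]
 [ 36  42  40  48  73 107 127 130 127 123 125 129 125 125 123 121 126 127
  117  97  75  70  68  64]
 [ 38  40  32  39  46  79 117 124 128 128 126 126 125 128 123 125 122 107
   89  75  66  70  66  66]
 [ 41  34  37  46  39  52  89 123 126 127 127 126 124 128 129 116  99  78
   67  71  71  71  69  69]
 [ 57  42  36  39  36  37  57 102 129 127 129 124 124 125 118 102  79  69
   66  70  66  68  69  69]
 [ 68  52  44  39  43  37  43  65 105 128 128 129 125 121  96  79  71  66
   63  70  69  69  64  66]
 [ 68  65  52  37  43  37  34  47  74 111 127 123 103  87  73  66  68  66
   69  68  69  66  72  71]]
```

View pics/crop1.png

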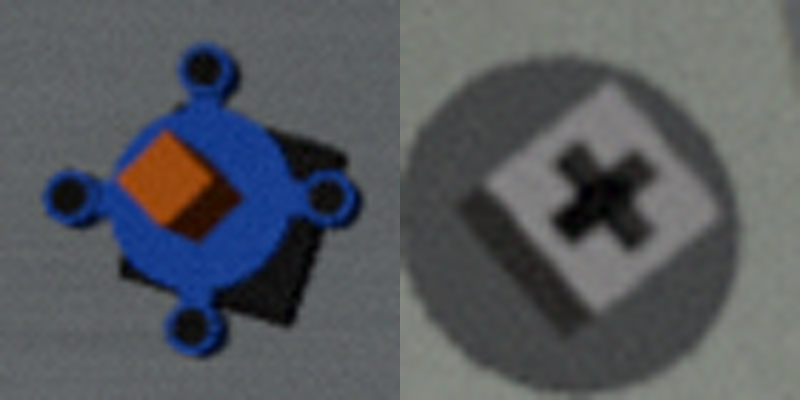

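The crop shows the small blue rotor over the black foot, with cup holes at crop (205,69), (68,196), (328,198) and (192,328). The cross socket sits in the hub, with hub corners at crop (615,83), (718,212), (592,316) and (487,188).

```bash
python3 - <<'E'
from h import *
from scipy.spatial.transform import Rotation as R
d=load('top')
A=np.array([[205,69],[68,196],[192,328],[328,198]])
pa=172-.5+(A[:,:1]+.5)/5.714; pb=227-.5+(A[:,1:]+.5)/5.714
C=onz(d,np.c_[pa,pb],.056); c=C.mean(0); v=C[:,:2]-c[:2]
a=np.degrees(np.arctan2(v[:,1],v[:,0])); print('cups',C,c,np.linalg.norm(v,axis=1),a, 'yaw mod90',np.degrees(np.angle(np.exp(4j*np.radians(a)).mean()))/4)
im=d['image'][191:241,437:487]; g=cv2.cvtColor(im,cv2.COLOR_BGR2GRAY)
B=np.array([[215,83],[318,212],[192,316],[87,188]])
q=np.c_[437-.5+(B[:,0]+.5)/8,191-.5+(B[:,1]+.5)/8]
H=onz(d,q,.09); print('hub',H,H.mean(0),np.linalg.norm(H-np.roll(H,1,0),axis=1))
e=np.roll(H,-1,0)-H; a=np.degrees(np.arctan2(e[:,1],e[:,0])); print(a)
# cross slot ends (crop)
S=np.array([[170,155],[239,165],[235,239],[164,228]])
# side view
s=load('side'); 
print('proj side hub',proj(s,[H.mean(0)]),'rotor top',proj(s,[[*c[:2],.101]]))
o=observe(); r=R.from_quat(o['ee_rot'],scalar_first=True); print(r.as_matrix())
for n,p in(('jar',(255,190)),('tub',(311,248)),('box',(337,139))): print(n,dep(d,[p]))
im=s['image']
a=cv2.resize(im[317:387,265:335],(400,400),interpolation=cv2.INTER_CUBIC)
b=cv2.resize(im[118:168,309:359],(400,400),interpolation=cv2.INTER_CUBIC)
cv2.imwrite('pics/crop2.png',np.hstack([a,b]))
E
```

```text
cups [[0.52555346 0.28213935 0.056     ]
 [0.47821211 0.32925265 0.056     ]
 [0.43132377 0.28111478 0.056     ]
 [0.47883823 0.2345974  0.056     ]] [0.47848189 0.28177604 0.056     ] [0.04707297 0.04747737 0.04716276 0.04717999] [   0.44220732   90.32557668 -179.1966398   -89.56725862] yaw mod90 0.5009669808974513
hub [[ 0.60429234 -0.24515015  0.09      ]
 [ 0.57064854 -0.27001132  0.09      ]
 [ 0.54310606 -0.23594946  0.09      ]
 [ 0.57603726 -0.21055775  0.09      ]] [ 0.57352105 -0.24041717  0.09      ] [0.04466523 0.04183281 0.04380409 0.04158368]
[-143.53735326  128.95905214   37.63413012  -50.75804063]
proj side hub [[333.6031305  135.97254255]] rotor top [[298.48312296 335.81415162]]
[[ 9.30925451e-01  3.65208556e-01 -7.18032268e-04]
 [ 3.65209247e-01 -9.30924180e-01  1.54190811e-03]
 [-1.05315564e-04 -1.69763353e-03 -9.99998553e-01]]
jar [[0.62680846 0.18464666 0.07281452]]
tub [[0.50951479 0.0664132  0.0507437 ]]
box [[0.76006299 0.01294582 0.0337967 ]]
```

View pics/crop2.png

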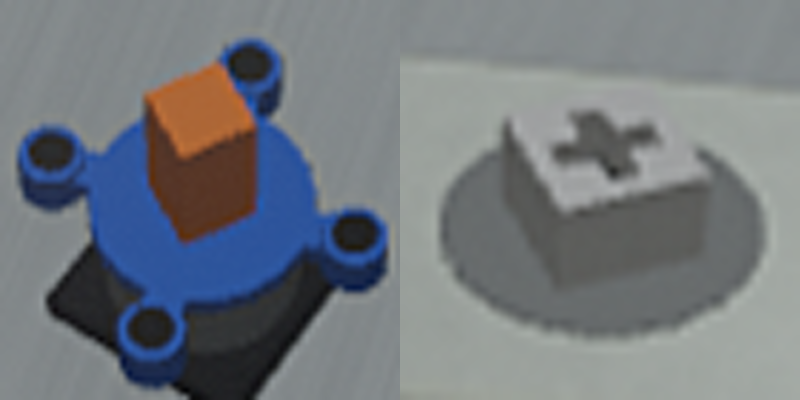

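```bash
cat >> h.py <<'E'
from scipy.spatial.transform import Rotation as Ro
def rel(x,y,z,yawy):
    o=observe(); R=Ro.from_quat(o['ee_rot'],scalar_first=True)
    T=Ro.from_matrix(np.c_[[np.cos(yawy+np.pi/2),np.sin(yawy+np.pi/2),0],[np.cos(yawy),np.sin(yawy),0],[0,0,-1]])
    dy=R.as_matrix()[:,1]
    print('t',o['t'],'pos',o['ee_pos'].round(4),'yawy',np.degrees(np.arctan2(dy[1],dy[0])).round(2),'w',round(o['width'],4),'F',o['ft_force'].round(1),'j',o['joints'].round(2))
    print('shift',(R.inv().apply(np.array([x,y,z])-o['ee_pos'])/.025).round(3),'turn',((R.inv()*T).as_rotvec(degrees=True)/5).round(3))
E
python3 - <<'E'
from h import *
import rig; print([k for k in dir(rig) if k[0]!='_'], globals().get('tips_ahead'))
rel(.48,-.2,.25,np.radians(-22))
# hub yaw from cross mask, top
d=load('top'); im=d['image'][191:241,437:487]; g=cv2.resize(cv2.cvtColor(im,cv2.COLOR_BGR2GRAY),None,fx=8,fy=8,interpolation=cv2.INTER_CUBIC)
m=(g<75).astype(np.uint8); n,l,s,c=cv2.connectedComponentsWithStats(m)
k=l[200,205]; pts=np.argwhere(l==k)[:,::-1]; print(s[k],c[k])
P=onz(d,np.c_[437-.5+(pts[:,0]+.5)/8,191-.5+(pts[:,1]+.5)/8],.09)[:,:2]
ctr=P.mean(0); z=(P-ctr)@[1,1j]; print(ctr, np.degrees(np.angle((np.abs(z)**4*np.exp(4j*np.angle(z))).sum()))/4%90, np.abs(z).max())
r=cv2.minAreaRect((P*1e4).astype(np.float32)); print(r)
E
```

```text
['MotionError', 'get_image', 'observe', 'sign_off', 'tips_ahead'] 0.019
t 0.1 pos [ 0.228  -0.5813  0.2495] yawy -68.58 w 0.0856 F [ 0.1 -0.2  0.1] j [ 1.23  0.69 -0.19  1.57  0.16  0.9  -0.22]
shift [ 1.4955e+01 -1.0518e+01 -2.0000e-03] turn [-1.900e-02 -7.000e-03 -9.316e+00]
[ 152  144  103  107 6883] [202.76347523 197.2802557 ]
[ 0.57406657 -0.24033815] 38.05273041012446 0.015444104863305167
((5741.03662109375, -2404.0810546875), (253.80125427246094, 261.8083190917969), 82.93045806884766)
```

```bash
python3 -m inch '[[0,15,-10.5,0,0,0,-9.3],[0,15,-10.5,0,0,0,-9.3],[0,15,-10.5,0,0,0,-9.3],[0,15,-10.5,0,0,0,-9.3],[0,15,-10.5,0,0,0,-9.3],[0,15,-10.5,0,0,0,-9.3],[0,15,-10.5,0,0,0,-9.3],[0,15,-10.5,0,0,0,-9.3],[0,15,-10.5,0,0,0,-9.3],[0,15,-10.5,0,0,0,-9.3],[0,15,-10.5,0,0,0,-9.3],[0,15,-10.5,0,0,0,-9.3]]'; python3 -c "
from h import *
rel(.4775,.2817,.2,np.radians(45.5))"
```

```text
t: 1.1
ee_pos: [0.4871, -0.1895, 0.2506]
ee_rot: [-0.002, 0.825, 0.565, 0.005]
ft_force: [0.7, 1.4, 0.2]
width: 0.0855
t 1.1 pos [ 0.4871 -0.1895  0.2506] yawy -21.22 w 0.0855 F [0.7 1.4 0.2] j [ 0.54  0.57 -0.4   1.87  0.3   0.76 -0.39]
shift [17.412 -7.187  2.171] turn [  0.085  -0.081 -13.345]
```

```bash
python3 -m inch '[[0,17.4,-7.2,2,0,0,-13.3],[0,17.4,-7.2,2,0,0,-13.3],[0,17.4,-7.2,2,0,0,-13.3],[0,17.4,-7.2,2,0,0,-13.3],[0,17.4,-7.2,2,0,0,-13.3],[0,17.4,-7.2,2,0,0,-13.3],[0,17.4,-7.2,2,0,0,-13.3],[0,17.4,-7.2,2,0,0,-13.3],[0,17.4,-7.2,2,0,0,-13.3],[0,17.4,-7.2,2,0,0,-13.3],[0,17.4,-7.2,2,0,0,-13.3],[0,17.4,-7.2,2,0,0,-13.3]]'; python3 -m inch '[[0,0,0,0,0,0,0],[0,0,0,0,0,0,0]]'; python3 -c "
from h import *
rel(.4775,.2817,.14,np.radians(45.5))"
```

```text
t: 2.1
ee_pos: [0.476, 0.2867, 0.204]
ee_rot: [-0.0, 0.378, 0.926, 0.006]
ft_force: [0.5, -0.1, 0.8]
width: 0.0858
t: 2.27
ee_pos: [0.4749, 0.2889, 0.2037]
ee_rot: [-0.001, 0.377, 0.926, 0.007]
ft_force: [0.6, -0.8, 0.3]
width: 0.0856
t 2.2667 pos [0.4749 0.2889 0.2037] yawy 45.75 w 0.0856 F [ 0.6 -0.8  0.3] j [-0.26  0.72 -0.63  1.82  0.57  0.78 -0.38]
shift [-0.29  -0.164  2.543] turn [ 0.137 -0.075  0.05 ]
```

Come down to z≈0.14, check, then descend to the grasp.

```bash
python3 -m inch '[[0,-0.3,-0.15,1,0.14,-0.08,0],[0,-0.3,-0.15,2,0.14,-0.08,0],[0,-0.3,-0.15,2.5,0.14,-0.08,0],[0,-0.3,-0.15,2.5,0.14,-0.08,0],[0,-0.3,-0.15,2.5,0.14,-0.08,0]]'; python3 -c "
from h import *
rel(.4775,.2817,.081,np.radians(45.5))
d=snap('side','side2.png');t=snap('top')
import cv2
a=cv2.resize(d['image'][270:400,215:345],(500,500),interpolation=cv2.INTER_CUBIC)
cv2.imwrite('pics/crop3.png',a)"
```

```text
t: 2.68
ee_pos: [0.4781, 0.2795, 0.1407]
ee_rot: [0.0, 0.378, 0.926, -0.001]
ft_force: [0.1, 0.4, 0.8]
width: 0.0853
t 2.6833 pos [0.4781 0.2795 0.1407] yawy 45.63 w 0.0853 F [0.1 0.4 0.8] j [-0.29  0.8  -0.55  1.87  0.66  0.66 -0.45]
shift [0.081 0.051 2.389] turn [-0.03   0.015  0.027]
```

View pics/crop3.png

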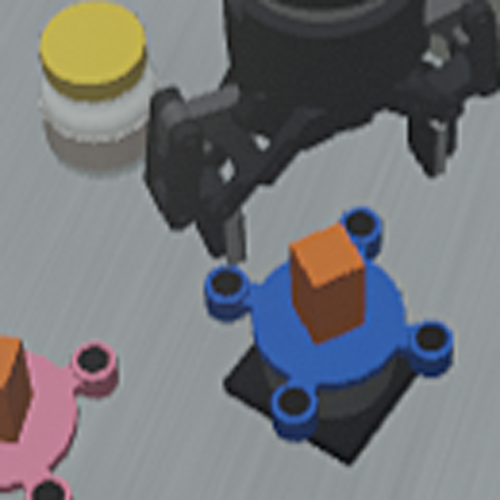

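The fingers straddle the orange handle, with tips at crop (235,250) and (435,165), between the arms and clear of the jar. I descend and close.

```bash
python3 -m inch '[[0,0.08,0.05,1,0,0,0],[0,0.08,0.05,2,0,0,0],[0,0.08,0.05,2.4,0,0,0],[0,0.08,0.05,2.4,0,0,0],[0,0.08,0.05,2.4,0,0,0],[1,0.08,0.05,2.4,0,0,0],[1,0.08,0.05,2.4,0,0,0],[1,0.08,0.05,2.4,0,0,0],[1,0.08,0.05,2.4,0,0,0],[1,0.08,0.05,2.4,0,0,0],[1,0.08,0.05,2.4,0,0,0],[1,0.08,0.05,2.4,0,0,0]]'; python3 -m inch '[[1,0,0,0,0,0,0],[1,0,0,0,0,0,0],[1,0,0,0,0,0,0],[1,0,0,0,0,0,0]]'; python3 -c "
from h import *
rel(.4775,.2817,.22,np.radians(45.5))"
```

```text
t: 3.78
ee_pos: [0.4784, 0.2835, 0.0826]
ee_rot: [0.001, 0.377, 0.926, 0.0]
ft_force: [0.0, -0.9, 6.2]
width: 0.0233
t: 4.12
ee_pos: [0.4784, 0.2835, 0.0826]
ee_rot: [0.001, 0.377, 0.926, 0.0]
ft_force: [-0.5, -0.8, 2.3]
width: 0.023
t 4.1167 pos [0.4784 0.2835 0.0826] yawy 45.67 w 0.023 F [-0.5 -0.8  2.3] j [-0.35  0.89 -0.47  1.89  0.75  0.54 -0.53]
shift [-0.033 -0.069 -5.496] turn [0.016 0.018 0.034]
```

```bash
python3 -m inch '[[1,0,0,-0.5,0,0,0],[1,0,0,-1.5,0,0,0],[1,0,0,-2.5,0,0,0],[1,0,0,-3.5,0,0,0],[1,0,0,-4.5,0,0,0],[1,0,0,-5.5,0,0,0],[1,0,0,-5.5,0,0,0],[1,0,0,-5.5,0,0,0]]'; python3 -c "
from h import *
rel(.5735,-.2405,.22,np.radians(45.6-52.4))"
```

```text
t: 4.78
ee_pos: [0.4786, 0.2837, 0.2209]
ee_rot: [0.002, 0.377, 0.926, 0.001]
ft_force: [-0.3, -0.4, -1.8]
width: 0.0233
t 4.7833 pos [0.4786 0.2837 0.2209] yawy 45.65 w 0.0233 F [-0.3 -0.4 -1.8] j [-0.24  0.7  -0.64  1.8   0.55  0.83 -0.36]
shift [-17.374 -12.341   0.027] turn [4.900e-02 3.000e-03 1.049e+01]
```

Weight of about 2 N on the wrist, so the rotor is lifted. I carry it to above the hub.

```bash
python3 -m inch '[[1,-0.7,-0.5,0,0,0,0.8],[1,-1.7,-1.2,0,0,0,1.6],[1,-2.7,-1.9,0,0,0,2.4],[1,-3.7,-2.6,0,0,0,3.2],[1,-4.7,-3.3,0,0,0,4],[1,-5.7,-4,0,0,0,4.8],[1,-6.7,-4.7,0,0,0,5.6],[1,-7.7,-5.4,0,0,0,6.4],[1,-8.7,-6.2,0,0,0,7.2],[1,-9.6,-6.8,0,0,0,8],[1,-10.2,-7.2,0,0,0,8.4],[1,-10.4,-7.4,0,0,0,8.6]]'; python3 -c "
from h import *
rel(.5735,-.2405,.22,np.radians(45.6-52.4))"
```

```text
t: 5.78
ee_pos: [0.5345, -0.0348, 0.2188]
ee_rot: [0.001, 0.693, 0.721, -0.0]
ft_force: [0.5, -0.2, -1.5]
width: 0.0232
t 5.7833 pos [ 0.5345 -0.0348  0.2188] yawy 2.25 w 0.0232 F [ 0.5 -0.2 -1.5] j [ 0.26  0.65 -0.47  1.86  0.42  0.73 -0.4 ]
shift [-8.282  1.236 -0.034] turn [0.008 0.019 1.811]
```

```bash
python3 -m inch '[[1,-0.8,0.1,0,0,0,0.4],[1,-1.8,0.3,0,0,0,0.8],[1,-2.8,0.4,0,0,0,1.2],[1,-3.8,0.6,0,0,0,1.6],[1,-4.8,0.7,0,0,0,1.8],[1,-5.8,0.9,0,0,0,1.8],[1,-6.8,1,0,0,0,1.8],[1,-7.7,1.15,0,0,0,1.8],[1,-8.2,1.2,0,0,0,1.8],[1,-8.3,1.25,0,0,0,1.8],[1,-8.3,1.25,0,0,0,1.8],[1,-8.3,1.25,0,0,0,1.8]]'; python3 -c "
from h import *
rel(.5735,-.2405,.17,np.radians(45.6-52.4))
s=snap('side');t=snap('top')
u=proj(s,[[.5735,-.2405,.2]])[0].astype(int);v=proj(t,[[.5735,-.2405,.2]])[0].astype(int);print(u,v)
f=lambda i,c:cv2.resize(i['image'][max(c[1]-50,0):max(c[1]-50,0)+100,c[0]-40:c[0]+60],(400,400),interpolation=cv2.INTER_CUBIC)
cv2.imwrite('pics/crop4.png',np.hstack([f(s,u),f(t,v)]))"
```

```text
t: 6.78
ee_pos: [0.5739, -0.2382, 0.2188]
ee_rot: [-0.0, 0.747, 0.665, 0.0]
ft_force: [-0.1, 1.3, -1.7]
width: 0.0235
t 6.7833 pos [ 0.5739 -0.2382  0.2188] yawy -6.59 w 0.0235 F [-0.1  1.3 -1.7] j [ 0.57  0.75 -0.45  1.6   0.39  0.88 -0.15]
shift [-0.094 -0.005  1.95 ] turn [-0.002 -0.007  0.042]
[335  94] [481 200]
```

View pics/crop4.png

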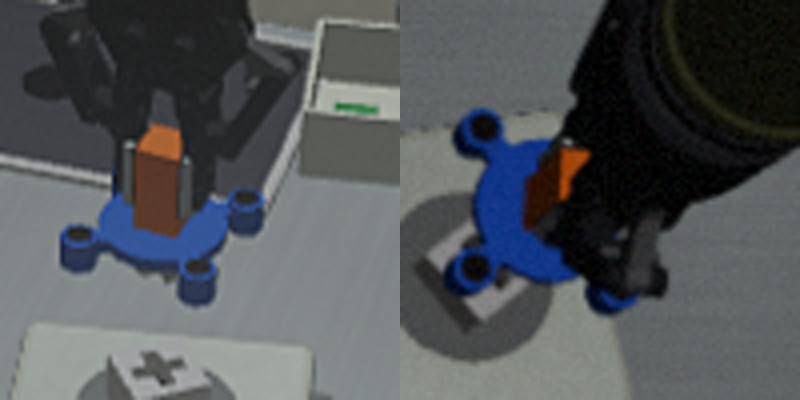

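Side view (left) shows the rotor held upright, with cups at crop (78,240), (245,200) and (197,270). Top view (right) shows cups at (483,127) and (472,268). I compare the rotor axis and yaw with the hub in each camera.

```bash
python3 - <<'E'
from h import *
s=load('side');t=load('top')
# side
f=lambda P,o:np.array(o)-.5+(np.array(P,float)+.5)/4
S=f([[78,236],[245,200],[197,268]],(335-40,94-50)); A=onz(s,S,.192)[:,:2]
c=(A[0]+A[1])/2; print('side',A,c,np.linalg.norm(A-c,axis=1),[np.degrees(np.arctan2(*(a-c)[::-1]))%90 for a in A])
print('side hub',onz(s,[[309-.5+208.5/8,118-.5+143.5/8]],.09))
T=f([[83,127],[72,268]],(481-40,200-50)); B=onz(t,T,.192)[:,:2]
e=B[1]-B[0]; m=(B[0]+B[1])/2; n=np.array([-e[1],e[0]])/np.linalg.norm(e)
for sg in(1,-1): print('top',B,np.linalg.norm(e),m+sg*n*.0332,(np.degrees(np.arctan2(e[1],e[0]))+45)%90)
E
```

```text
side [[ 0.60953695 -0.2090823 ]
 [ 0.53600633 -0.26718222]
 [ 0.54381798 -0.20252011]] [ 0.57277164 -0.23813226] [0.0468571  0.0468571  0.04589705] [np.float64(38.31388748980565), np.float64(38.31388748980555), np.float64(39.11205707036686)]
side hub [[ 0.57203986 -0.24287451  0.09      ]]
top [[ 0.61173246 -0.20889471]
 [ 0.54543682 -0.20026945]] 0.06685436619533454 [ 0.57430132 -0.23750461] 37.587280327948235
top [[ 0.61173246 -0.20889471]
 [ 0.54543682 -0.20026945]] 0.06685436619533454 [ 0.58286796 -0.17165955] 37.587280327948235
```

```bash
python3 -m inch '[[1,-0.1,0,0.6,0,0,0],[1,-0.1,0,1.2,0,0,0],[1,-0.1,0,1.8,0,0,0],[1,-0.1,0,2.3,0,0,0],[1,-0.1,0,2.3,0,0,0],[1,-0.1,0,2.3,0,0,0]]'; python3 -c "
from h import *
rel(.5736,-.2407,.16,np.radians(-6.6))
s=snap('side');t=snap('top')
f=lambda i,c,w:cv2.resize(i['image'][c[1]-w:c[1]+w,c[0]-w:c[0]+w],(400,400),interpolation=cv2.INTER_CUBIC)
cv2.imwrite('pics/crop5.png',np.hstack([f(s,(334,120),40),f(t,(470,208),40)]))"
```

```text
t: 7.38
ee_pos: [0.5736, -0.2397, 0.1613]
ee_rot: [-0.001, 0.746, 0.666, -0.0]
ft_force: [-0.2, -0.9, -1.5]
width: 0.0232
t 7.3833 pos [ 0.5736 -0.2397  0.1613] yawy -6.48 w 0.0232 F [-0.2 -0.9 -1.5] j [ 0.55  0.82 -0.42  1.65  0.44  0.77 -0.18]
shift [-0.038  0.006  0.052] turn [-0.011 -0.007  0.024]
```

View pics/crop5.png

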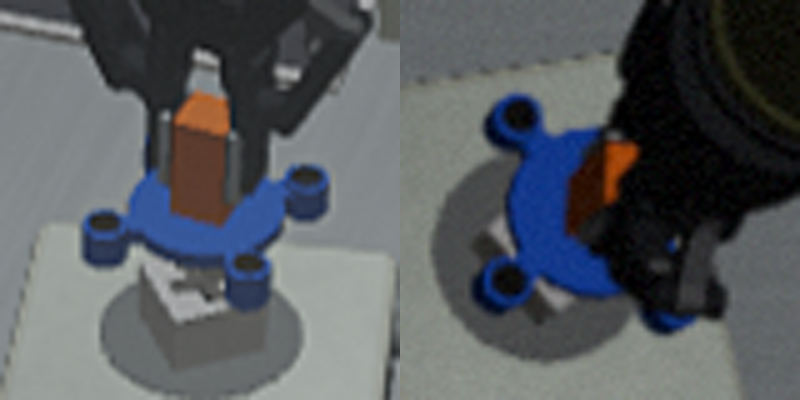

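The stem is about 10 mm above the mouth. Cups are at crop side (105,221), (307,178), (248,264) and top (520,115), (508,281). I re-measure.

```bash
python3 - <<'E'
from h import *
s=load('side');t=load('top')
f=lambda P,o:np.array(o)-.5+(np.array(P,float)+.5)/5
A=onz(s,f([[105,221],[307,178],[248,264]],(294,80)),.1347)[:,:2]
c=(A[0]+A[1])/2; print('side',c,np.linalg.norm(A-c,axis=1),[np.degrees(np.arctan2(*(a-c)[::-1]))%90 for a in A])
# hub corners in side first pic: crop2 right
H=np.array([[112,118],[205-10,88],[311,182],[167,212]]);print(H)
B=onz(t,f([[120,115],[108,281]],(430,168)),.1347)[:,:2]
e=B[1]-B[0]; m=B.mean(0); n=np.array([-e[1],e[0]])/np.linalg.norm(e)
print('top',np.linalg.norm(e),m+n*.0332,(np.degrees(np.arctan2(e[1],e[0]))+45)%90)
E
```

```text
side [ 0.57221259 -0.24136419] [0.04657939 0.04657939 0.04687841] [np.float64(37.34679575343328), np.float64(37.34679575343327), np.float64(38.16522541574378)]
[[112 118]
 [195  88]
 [311 182]
 [167 212]]
top 0.06702725195247607 [ 0.574721   -0.24063526] 38.14490890447436
```

Residual offset is under 1 mm and yaw is within 1°. I descend gently.

```bash
python3 -m inch '[[1,-0.03,-0.01,0.1,0,0,0],[1,-0.03,-0.01,0.25,0,0,0],[1,-0.03,-0.01,0.4,0,0,0],[1,-0.03,-0.01,0.5,0,0,0],[1,-0.03,-0.01,0.6,0,0,0],[1,-0.03,-0.01,0.7,0,0,0],[1,-0.03,-0.01,0.7,0,0,0],[1,-0.03,-0.01,0.7,0,0,0]]'; python3 -c "
from h import *
rel(.5736,-.2407,.1276,np.radians(-6.6))"
```

```text
t: 8.15
ee_pos: [0.5741, -0.241, 0.1448]
ee_rot: [0.001, 0.746, 0.666, 0.001]
ft_force: [-0.7, -0.6, -1.1]
width: 0.0234
t 8.15 pos [ 0.5741 -0.241   0.1448] yawy -6.52 w 0.0234 F [-0.7 -0.6 -1.1] j [ 0.55  0.84 -0.41  1.66  0.45  0.74 -0.19]
shift [ 0.011 -0.024  0.689] turn [ 0.018 -0.001  0.016]
```

No contact force at z 0.1448, about 7 mm below the mouth, so the ribs have meshed. I continue down against the spring.

```bash
python3 -m inch '[[1,0,0,0.1,0,0,0],[1,0,0,0.2,0,0,0],[1,0,0,0.3,0,0,0],[1,0,0,0.4,0,0,0],[1,0,0,0.5,0,0,0],[1,0,0,0.6,0,0,0],[1,0,0,0.7,0,0,0],[1,0,0,0.75,0,0,0],[1,0,0,0.75,0,0,0],[1,0,0,0.75,0,0,0]]'; python3 -c "
from h import *
rel(.5736,-.2407,.1276,np.radians(-6.6))"
```

```text
t: 8.98
ee_pos: [0.5742, -0.241, 0.1276]
ee_rot: [0.001, 0.746, 0.666, 0.0]
ft_force: [-3.9, 0.9, 12.0]
width: 0.0233
t 8.9833 pos [ 0.5742 -0.241   0.1276] yawy -6.53 w 0.0233 F [-3.9  0.9 12. ] j [ 0.54  0.86 -0.39  1.67  0.47  0.7  -0.21]
shift [ 0.011 -0.026 -0.001] turn [0.023 0.007 0.015]
```

```bash
python3 -m inch '[[1,0,0,0.05,0,0,0],[1,0,0,0.1,0,0,0],[1,0,0,0.12,0,0,0],[1,0,0,0.12,0,0,0],[1,0,0,0.12,0,0,0],[1,0,0,0.12,0,0,0]]'; python3 -c "
from h import *
rel(.5736,-.2407,.1276,np.radians(-6.6))
s=snap('side')
f=lambda i,c,w:cv2.resize(i['image'][c[1]-w:c[1]+w,c[0]-w:c[0]+w],(500,500),interpolation=cv2.INTER_CUBIC)
cv2.imwrite('pics/crop6.png',f(s,(334,130),45))"
```

```text
t: 9.48
ee_pos: [0.5742, -0.241, 0.1275]
ee_rot: [0.002, 0.746, 0.666, 0.0]
ft_force: [-6.3, 1.6, 20.6]
width: 0.0229
t 9.4833 pos [ 0.5742 -0.241   0.1275] yawy -6.54 w 0.0229 F [-6.3  1.6 20.6] j [ 0.54  0.86 -0.39  1.67  0.47  0.7  -0.21]
shift [ 0.009 -0.026 -0.003] turn [0.03  0.022 0.013]
```

View pics/crop6.png

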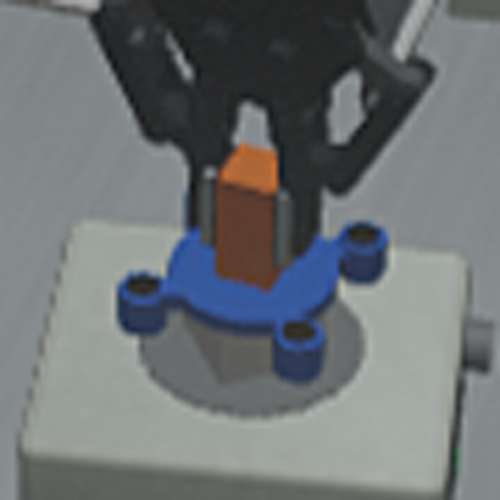

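The disc sits flat on the hub, with cups at (143,288), (362,237) and (299,335). Height stopped at 0.1275 m (0.1276 expected fully home) while force rose from 12 to 21 N, which means a hard stop. I hand in.

```bash
python3 -c "
from h import *
print(sign_off()); o=observe(); print(o['ee_pos'],o['ft_force'],o['width'],o['t'])"
```

```text
the job is handed in; nothing more can be done
None
the job is handed in; nothing more can be done
```

The small blue rotor is fully home in the drive socket. I handed in at about 9.5 s with the handle still gripped and the arm pressing down with about 21 N. I lifted it from its stand by the orange handle and turned it about 52° to match the hub at 38°.

**Last checks:**
- **Depth:** TCP height stopped at 0.1275 m, against 0.1276 m computed for fully home. Force rose from 12 to 21 N with no further travel, so it is on a hard stop.
- **Grip:** the fingers stand 23 mm apart on the 24 mm handle.
- **Seating:** the side image shows the disc flat on the hub. There is a sideways force of about 6 N, a slight residual misalignment within the clearance.
- **Camera disagreement:** before insertion the top and side cameras differed by 1–3 mm on absolute position. I used the offset between rotor and hub averaged over both, which was under 1 mm, and the stem met no resistance on entering.
- **Not checked:** seat travel cannot be read directly, so I inferred it from depth and force. The carry passed well above the tub, and the approach stayed clear of the jar and the box. I did not measure their positions again at the end.

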